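# Load a circuit board into the test jig

### The arm

A 6-joint arm with a two-finger parallel gripper is mounted at the origin on the work surface. World frame = base frame: x ahead of the robot, y to its left, z up, the work surface at z = 0. Lengths are in m, angles in degrees, forces in N, time in s.
With the tool pointing down it reaches from about 0.3 to 0.75 m from the base axis. Payload 8.5 kg.
Tool frame: the origin (TCP) lies midway between the tips of the shut fingers; the grasp point (between the pads) lies 19 mm behind it (env.grasp_offset is the distance from the TCP to the grasp point, in m); z points along the fingers, y is the line along which they close (so a half turn about z gives the same grasp; the last joint's range is limited). The gripper opens to 85 mm and grips with 20 to 120 N. Pads are 22 mm wide; open, the fingers measure 114 mm over their backs; the gripper's body (76 mm by 85 mm) begins 54 mm behind the grasp point. The pads swing forward as they close: fully open they stand 13 mm farther back than shut.
Start: joints at [56.591, 21.807, 74.336, -0, 83.858, -12.336], TCP at [0.198, 0.513, 0.231] pointing down, gripper open.
Joint ranges: [-178.18, 178.18], [-50.72, 133.34], [12.68, 142.11], [-81.47, 261.47], [9.98, 163.14], [-165.26, 165.26]. Speed limits (degrees/s): [136.94, 136.94, 180, 180, 180, 180].

### API

Orientations are given as a 3x3 rotation matrix whose columns are the frame's x, y, z axes.
In Python, from rig import env gives the robot as it stands.
- The arm moves only by the tool servo_tool, never from a script. Its argument "deltas" is text: rows parted by semicolons, each of 7 numbers parted by spaces: the opening, from 0 (shut) to 1 (fully open), then the shift along the tool's x, y, z in mm, then the turn, a rotation vector about the tool's x, y, z in rad. A call has 1 to 8 rows; each row shifts and turns the commanded pose from where the row before left it, along the tool's axes as they then stand; what a row does not reach is not made up. A row lasts 1/12 s, in which the tool goes at most 41.7 mm and 7.16 degrees, less where a joint would pass 70% of its speed; a pose out of reach is approached as far as the arm can. A call is refused whole if a number of a shift passes 41.7 or a number of a turn 0.125, either way. A call with a gripper value outside its range is refused whole. The fingers move at their own pace and stop on an object; "newtons" is the grip in N (left out, the last holds). Time passes only in rows, so rows that do not move let the fingers close. It gives the time, the measured TCP pose, the force, the opening and the grip force at its end, in the units of the state.
- env.observe(): the state, without advancing time (a new reading comes with each control period).
- env.get_image(name): name is "scene" or "side" or "wrist"; returns a dict with "img" (420x560x3 uint8, red, green, blue), "depth" (420x560 float32, m along the optical axis (not along the pixel's ray), 0 where there is no reading), "camera_matrix" (3x3 intrinsics, pixels), "world_to_cam" (4x4, takes a point from world to camera coordinates). Camera axes: x right, y down, z forward; pixel columns grow to the right and rows downward; lengths in m; the calibration is good to about 2 mm. A picture is of the moment at which its call begins.
- env.close_job(): hands the job in; it is judged then, once.
Trained networks look in a picture, given as the dict that the camera call returned (one of the last four; its "shot" number tells which), for a name from the list of things; names that differ only in an ending like _2 or _b are one class to them, and where a whole thing is asked for, a point or a joint stands for the part that bears it (a point fixed in the world has none). Each returns a list of dicts, best first, with "conf" (0 to 1); they miss things now and then, are a little off and sometimes report something else, mostly with a low value. They report only what shows in the picture. A call takes as long as a camera call. They do not tell look-alikes from the thing itself.
- env.spot_in(name, picture): "bbox" ([centre column, centre row, width, height] in pixels, round what is visible of it).
- env.spot_point(name, picture): "uv" ([column, row] in pixels: a listed point, or the origin of a listed thing).
The state is a dict: "time_s": time; "q": joint angles; "qvel": joint speeds; "joint_efforts": joint torques, N m; "position": TCP position; "tool_rot": TCP orientation; "ft_force": force on the tool from outside, world axes, zero at the start; "wrist_torque": the same for the moment, N m; "grip_width": finger opening in m; "gripper_force": force on a finger pad.
Only numpy, scipy, OpenCV 4.12 (cv2) and the standard library are available. Lean on these libraries where they do the work, as an engineer would, in place of code of your own. Each camera call takes 0.05 s, during which the arm holds its last target. There are 200 camera calls.

### The job

Load the green circuit board into the test jig: swing the yellow gate open, take the board by its heat sink and lay it in the lane, slide it nose first under the blue bridge fully home against the end stop, and let go. Then swing the gate fully shut behind it and, last of all, throw the orange-tipped lever over towards the bridge end to start the test. Leave the red board and everything else on the bench as they are.

Things in the scene. Friction and masses are not known exactly. Their poses are not given: they have to be found in the camera images.
- jig: Test jig fixed to the bench, grey base plate 12 mm thick. Origin: on the bench surface, on the lane's centre line, right under the front face of the blue bridge. x: along the lane in the loading direction (open apron to end stop), y: to the left, z up. Lane floor z = 12 mm, from x = -170 mm. Lever block (70 x 50 mm, top z = 37 mm) centred at (-30, 115) mm.
- lane_mouth (a point): Point on the lane floor at jig (-45, 0, 12) mm. From here to the stop the lane is 76 mm wide between straight aluminium guides (12 mm wide, tops 8 mm above the lane floor); from x = -95 to -45 mm the guides flare outwards by about 10 mm as a lead-in; before that the apron is open.
- bridge (a point): Middle of the lower front edge of the blue bridge, jig (0, 0, 32) mm: the gap under it is 20 mm high and 76 mm wide. The bridge runs from x = 0 to 83 mm, closed at the sides; roof top z = 42 mm, black probe block on it to z = 56 mm, brass pins to 60 mm.
- end_stop (a point): Middle of the end stop's face at the lane floor, inside the bridge: jig (75, 0, 12) mm. A board fully home touches it with its nose.
- gate (a joint): Angle (rad) of the yellow gate about its upright pivot. 0: shut, bar across the lane, pointing to jig -y, its face 3 mm behind the tail of a board fully home; starts at 0 to 0.25. Grows clockwise from above as the free end swings away from the bridge; 1.57: bar points to jig -x beside the lane; limit 1.75. Light friction (0.05 N m), stays where left.
- gate_pivot (a point): The gate's pivot axis, jig (-63, 62) mm, at the bar's underside, z = 22 mm. The bar is 10 mm wide and 12 mm thick (z = 22 to 34 mm) and passes above the guides.
- gate_knob (a point): Centre of the top of the red knob near the gate's free end, z = 69 mm: an upright cylinder 16 mm in diameter, from the bar's top (z = 34 mm) up, 112 mm from the pivot axis. Pinch or push it from above; it does not turn on the bar.
- lever (a joint): Angle (rad) of the toggle lever. 0 to 0.12: off, leaning to jig -x; 1.0: fully on, leaning to jig +x (towards the bridge's end stop). It turns about a line along jig y through jig (-30, 115, 34) mm and stays where it is left; light (0.06 N m).
- lever_tip (a point): Centre of the orange ball, 26 mm in diameter, 70 mm from the lever's axis, on a steel rod 10 mm thick. Off: 34 mm to the jig -x side of the axis, z = 95 mm; upright: z = 104 mm; on: 34 mm to the +x side, z = 95 mm.
- board: Green circuit board on black carrier, 130 x 70 x 7 mm, 0.2 kg, on a blue mat 3 mm thick. Origin: centre of its underside; x to its nose (white connector). Low parts reach 15 mm above the underside. Heat sink at the tail, 28 x 28 mm, centred at x = -51 mm, 7 to 39 mm above the underside: the grip; too tall for the bridge. Home: origin at jig (10, 0, 12) mm, x axes alike; 3 mm play either side.
- red_board: A second board of the same shape and size but red, flat on the same blue mat. Origin: centre of its underside. Leave alone; which of the two boards lies nearer the robot changes.
- meter: Yellow multimeter 150 x 75 x 40 mm lying flat, origin under its centre. Leave alone.
- spool: Blue wire spool, 56 mm diameter, 40 mm high, standing upright between mat and jig; origin under its centre. Leave alone.
- screwdriver: Red-handled screwdriver, 180 mm long, lying along its x; origin under its centre. Leave alone.
- flux: Small white bottle, 40 mm diameter, 90 mm high, red cap; origin under its centre. Leave alone.
- heatsink: Loose finned aluminium heat sink 40 x 50 x 25 mm; origin under its centre. Leave alone.
- cup: White mug, 74 mm diameter, 90 mm high; origin under its centre. Leave alone.
Mind the look-alikes: they are no part of the job. What is shaped like the board but brown is not meant.

How it is judged:
By the outcome, as a careful person would: the job done as asked, in the order asked, and still so for the second after the job is handed in, with the robot touching nothing.
It also fails if it takes over 72 s, if anything falls off the work surface, if the arm or the gripper's body presses on something with over 40 N, if the wrist force passes 120 N, or if a joint passes its speed limit or range.

## Working session

There is one attempt and no reset: what is moved stays moved. The work goes in short steps, Python scripts to look and compute and a tool call to move; the robot and the scene stay as the last step left them, time stands still between calls to the robot, and variables do not carry over. Pictures are saved under pics/ and viewed, at most 10 in all, crops included, and the job is handed in when it is done.

Besides the shell and the picture viewer there is one more tool, called after "Request:" in YAML: its name, and indented under it one key for each argument. servo_tool: Moves the arm, as the interface text tells. Its arguments: {"type":"object","properties":{"deltas":{"type":"string"},"newtons":{"type":"number"}},"required":["deltas"]}

```bash
mkdir -p pics; ls; cat > h.py <<'E'
import numpy as np, cv2
from rig import env
def save(p,n): cv2.imwrite(f'pics/{n}.png',cv2.cvtColor(p['img'],cv2.COLOR_RGB2BGR))
def ray(p,uv,z):
    K=p['camera_matrix'];T=np.linalg.inv(p['world_to_cam'])
    d=T[:3,:3]@np.linalg.solve(K,[uv[0],uv[1],1.]);o=T[:3,3]
    return o+d*(z-o[2])/d[2]
def dep(p,uv):
    K=p['camera_matrix'];T=np.linalg.inv(p['world_to_cam'])
    d=p['depth'][int(round(uv[1])),int(round(uv[0]))]
    return T[:3,:3]@(np.linalg.solve(K,[uv[0],uv[1],1.])*d)+T[:3,3]
def proj(p,X):
    c=p['world_to_cam'][:3,:3]@X+p['world_to_cam'][:3,3];c=p['camera_matrix']@c;return c[:2]/c[2]
E
python3 - <<'E'
from h import *
np.set_printoptions(precision=4,suppress=True)
for n in ['scene','side']:
    p=env.get_image(n); save(p,n+'0')
    print(n,'cam',np.linalg.inv(p['world_to_cam'])[:3,3])
    for t in ['jig','lane_mouth','bridge','end_stop','gate_pivot','gate_knob','lever_tip','board','red_board','spool','meter','flux','cup','heatsink','screwdriver']:
        try:
            for r in env.spot_point(t,p)[:3]: print(t,np.round(r['uv'],1),round(r['conf'],2),dep(p,r['uv']))
        except Exception as e: print(t,e)
o=env.observe();print(o)
E
```

```text
pics
scene cam [ 1.4424 -0.0398  1.3137]
jig [297.7 250. ] 0.86 [0.6957 0.0368 0.0497]
lane_mouth [293.4 238. ] 0.74 [0.619  0.0227 0.011 ]
bridge [294.1 240.8] 0.82 [0.6314 0.0254 0.0104]
end_stop [303.7 262.7] 0.98 [0.7325 0.0605 0.0206]
gate_pivot [306.4 227.1] 0.87 [0.5818 0.0728 0.0347]
gate_knob [280.2 219.5] 0.41 [ 0.5368 -0.0308  0.0175]
lever_tip [318.1 214.1] 0.5 [ 0.4898  0.1261 -0.0033]
board [219.6 247.7] 0.8 [ 0.6719 -0.2612  0.011 ]
board [199.  171.3] 0.71 [ 0.2757 -0.3982  0.0028]
board [130.3 221.9] 0.65 [ 0.5577 -0.6358  0.0025]
red_board [231.9 206.3] 0.76 [ 0.4684 -0.233   0.0063]
spool [264.7 193.6] 0.74 [ 0.4006 -0.0991  0.0119]
meter [168.5 219.1] 0.81 [ 0.561  -0.474   0.0344]
flux [249.4 275.5] 0.46 [ 0.7909 -0.1384  0.0202]
cup [404.8 193.6] 0.77 [0.3977 0.4915 0.0333]
cup [294.1 240.8] 0.63 [0.6314 0.0254 0.0104]
cup [290.9 236.7] 0.4 [0.6135 0.0128 0.0114]
heatsink [392.3 251.9] 0.5 [0.6781 0.3982 0.0246]
screwdriver [375.8 219.8] 0.43 [0.5241 0.3571 0.0153]
screwdriver [248.4 275. ] 0.29 [ 0.7925 -0.1416  0.0272]
side cam [0.0957 1.2297 0.879 ]
jig [239.
[... 944 characters left out ...]
496 0.4234 0.0167]
screwdriver [238.6 314. ] 0.63 [ 0.5149  0.3643 -0.0011]
screwdriver [336.2 223.9] 0.32 [ 0.3783 -0.079   0.0064]
{'time_s': 1.6, 'q': array([ 56.5897,  21.8063,  74.3353,  -0.002 ,  83.8585, -12.3363]), 'qvel': array([-0.0289,  0.0255,  0.0241, -0.0291, -0.041 , -0.0386]), 'joint_efforts': array([  0.0005, -44.832 , -23.1463,  -0.0002,   0.0005,  -0.    ]), 'position': array([0.1978, 0.5132, 0.2313]), 'tool_rot': array([[-0.9331,  0.3596,  0.    ],
       [ 0.3596,  0.9331, -0.    ],
       [-0.    , -0.    , -1.    ]]), 'ft_force': array([ 0.2306,  0.8642, -0.595 ]), 'wrist_torque': array([0.0307, 0.0204, 0.0474]), 'gripper_force': 0.0, 'grip_width': 0.08509977543670495}
```

```bash
python3 - <<'E'
import cv2
a=cv2.imread('pics/scene0.png')[150:300,110:420]; cv2.imwrite('pics/c1.png',cv2.resize(a,(800,387),interpolation=cv2.INTER_CUBIC))
a=cv2.imread('pics/side0.png')[130:260,180:360]; cv2.imwrite('pics/c2.png',cv2.resize(a,(800,578),interpolation=cv2.INTER_CUBIC))
E
```

```text
(no output)
```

View pics/c1.png

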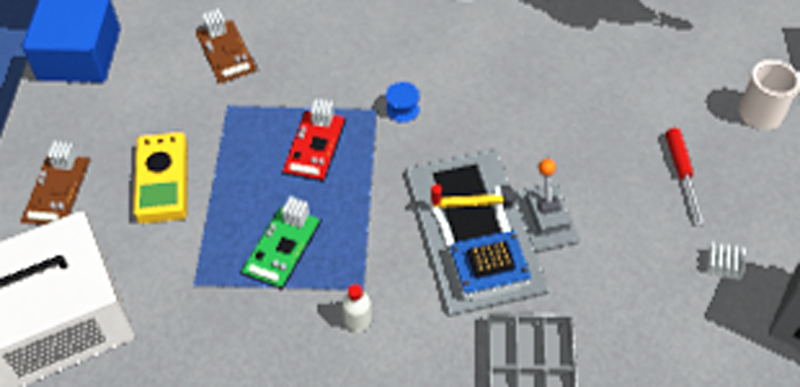

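View pics/c2.png

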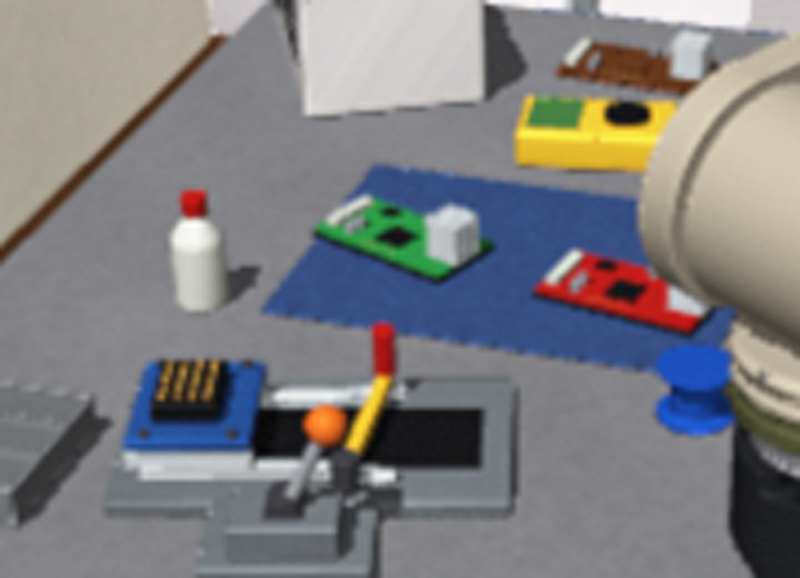

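Request:
servo_tool:
  deltas: "1 -29 -23 -6 0 0 0;1 -29 -23 -6 0 0 0;1 -29 -23 -6 0 0 0;1 -29 -23 -6 0 0 0;1 -29 -23 -6 0 0 0;1 -29 -23 -6 0 0 0;1 -29 -23 -6 0 0 0;1 -29 -23 -6 0 0 0"

```text
time_s: 2.27
position: [0.3485, 0.2564, 0.2798]
tool_rot: [[-0.933, 0.359, 0.001], [0.359, 0.933, 0.0], [-0.0, 0.0, -1.0]]
ft_force: [0.9, 0.8, 0.9]
grip_width: 0.0858
gripper_force: 0.0
```

Request:
servo_tool:
  deltas: "1 -29 -23 -6 0 0 0;1 -29 -23 -6 0 0 0;1 -29 -23 -6 0 0 0;1 -29 -23 -6 0 0 0;1 -29 -23 -6 0 0 0;1 -29 -23 -6 0 0 0;1 -29 -23 -6 0 0 0;1 0 0 0 0 0 0"

```text
time_s: 2.93
position: [0.4823, 0.0301, 0.3215]
tool_rot: [[-0.931, 0.364, 0.001], [0.364, 0.931, -0.002], [-0.002, -0.001, -1.0]]
ft_force: [-0.3, 0.1, -0.7]
grip_width: 0.0854
gripper_force: 0.0
```

Request:
servo_tool:
  deltas: "1 0 0 0 0 0 -0.105;1 0 0 0 0 0 -0.105;1 0 0 0 0 0 -0.105;1 0 0 0 0 0 -0.105;1 0 0 0 0 0 -0.105;1 0 0 0 0 0 -0.105;1 0 0 0 0 0 0;1 0 0 0 0 0 0"

```text
time_s: 3.6
position: [0.4795, 0.035, 0.3213]
tool_rot: [[-0.967, -0.256, -0.0], [-0.256, 0.967, 0.0], [-0.0, 0.0, -1.0]]
ft_force: [-0.4, 0.2, -1.0]
grip_width: 0.0858
gripper_force: 0.0
```

```bash
python3 - <<'E'
from h import *
np.set_printoptions(precision=4,suppress=True)
p=env.get_image('wrist'); save(p,'w1'); np.savez('pics/w1.npz',**{k:p[k] for k in('img','depth','camera_matrix','world_to_cam')})
print('cam',np.linalg.inv(p['world_to_cam']))
Z=dict(jig=0,lane_mouth=.012,bridge=.032,end_stop=.012,gate_pivot=.022,gate_knob=.069,lever_tip=.095,board=.003,red_board=.003,spool=0)
for t in Z:
    for r in env.spot_point(t,p)[:3]: print(t,np.round(r['uv'],1),round(r['conf'],2),dep(p,r['uv']),ray(p,r['uv'],Z[t])[:2])
o=env.observe();print(o['q'],o['position'],o['tool_rot'])
E
```

```text
cam [[-0.2567  0.9173  0.3043  0.4013]
 [ 0.9665  0.2434  0.0817  0.0134]
 [ 0.0009  0.315  -0.9491  0.4646]
 [ 0.      0.      0.      1.    ]]
jig [246.7 271.6] 0.67 [0.6486 0.032  0.0123] [0.6553 0.0325]
lane_mouth [246.2 242.9] 0.78 [0.6077 0.0217 0.0123] [0.6078 0.0217]
lane_mouth [485.4 333.8] 0.38 [0.6518 0.3761 0.0233] [0.6582 0.3853]
bridge [241.8 281.1] 0.66 [0.6635 0.0288 0.0137] [0.6529 0.0282]
end_stop [341.6 261.8] 0.22 [0.558  0.121  0.1112] [0.602  0.1512]
gate_pivot [292.7 233.9] 0.79 [0.5687 0.0733 0.0404] [0.5759 0.0759]
gate_knob [195.4 232.4] 0.7 [ 0.5836 -0.038   0.0698] [ 0.584  -0.0381]
gate_knob [246.9 243.2] 0.26 [0.608  0.0227 0.0121] [0.582  0.0215]
lever_tip [340.5 259.9] 0.87 [0.5573 0.12   0.1087] [0.5633 0.1241]
board [ 22.3 221.2] 0.78 [ 0.6508 -0.2623  0.0142] [ 0.657  -0.2691]
board [193.3 234.2] 0.24 [ 0.5858 -0.0397  0.071 ] [ 0.6177 -0.0489]
red_board [60.5 80. ] 0.88 [ 0.4645 -0.2287  0.0138] [ 0.466  -0.2345]
spool [190.7  36.9] 0.95 [ 0.3833 -0.0874  0.0409] [ 0.3816 -0.0971]
spool [ 20.9 218.2] 0.36 [ 0.6478 -0.265   0.013 ] [ 0.6548 -0.273 ]
[  -9.9878   11.7022   74.1264    0.0002   94.1722 -114.9911] [0.4796 0.0348 0.3213] [[-0.9659 -0.2589 -0.    ]
 [-0.2589  0.9659  0.    ]
 [ 0.      0.     -1.    ]]
```

View pics/w1.png

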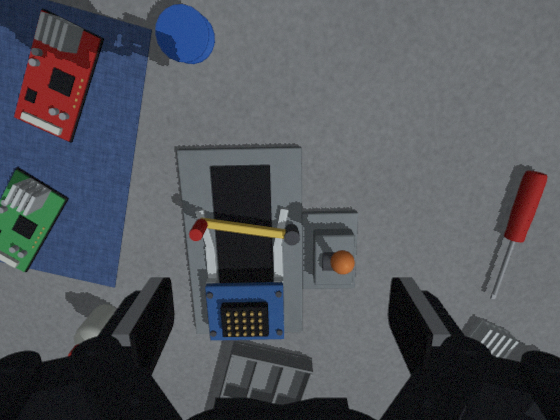

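```bash
cat >> h.py <<'E'
def cloud(p):
    K=p['camera_matrix'];T=np.linalg.inv(p['world_to_cam']);h,w=p['depth'].shape
    u,v=np.meshgrid(np.arange(w),np.arange(h));d=p['depth']
    c=np.stack([(u-K[0,2])/K[0,0]*d,(v-K[1,2])/K[1,1]*d,d],-1)
    return c@T[:3,:3].T+T[:3,3], cv2.cvtColor(p['img'],cv2.COLOR_RGB2HSV)
def rect(xy):
    (c,s,a)=cv2.minAreaRect((xy*1000).astype(np.float32));return np.round(c,1),np.round(s,1),round(a,2)
E
python3 - <<'E'
from h import *
np.set_printoptions(precision=4,suppress=True)
p=dict(np.load('pics/w1.npz'))
X,H=cloud(p); x,y,z=X[...,0],X[...,1],X[...,2]; h,s=H[...,0],H[...,1]; v=H[...,2]
near=(abs(x-.66)<.15)&(abs(y-.05)<.13)&(p['depth']>0)
m=near&(h>95)&(h<130)&(s>120)&(abs(z-.042)<.005); print('bridge',m.sum(),z[m].mean(),rect(X[m][:,:2]))
m=near&(s<60)&(abs(z-.012)<.003); print('plate',m.sum(),rect(X[m][:,:2]))
m=near&((h<6)|(h>174))&(s>150)&(z>.06)&(z<.075); print('knob',m.sum(),X[m].mean(0),rect(X[m][:,:2]))
m=near&(h>20)&(h<35)&(s>150)&(z>.028)&(z<.04)&(x<.62); print('bar',m.sum(),z[m].mean(),rect(X[m][:,:2]))
m=near&(h>6)&(h<20)&(s>150)&(z>.07)&(abs(x-.56)<.05); print('ball',m.sum(),X[m].mean(0),z[m].max(),rect(X[m][:,:2]))
E
```

```text
bridge 2493 0.04243896226383808 (array([691.3,  42.5]), array([83.4, 99.2]), 15.99)
plate 13389 (array([659.9,  49.4]), array([299.8, 258.5]), 0.02)
knob 161 [ 0.5847 -0.0371  0.0682] (array([585.8, -37.6]), array([14. , 14.5]), 77.27)
bar 194 0.03196575932528064 (array([580.2,  15. ]), array([10.1, 97.9]), 6.11)
ball 423 [0.56   0.1229 0.1066] 0.11174321588402414 (array([561.6, 123.7]), array([21.9, 24.5]), 47.75)
```

```bash
cat >> h.py <<'E'
J=np.array([651.4,31.1]); JY=16.0
def jig(x,y,yaw=None):
    a=np.radians(JY);return np.array([J[0]+x*np.cos(a)-y*np.sin(a),J[1]+x*np.sin(a)+y*np.cos(a)])
def plan(wps,vmax=36,start=None):
    """wps: (x,y,z mm world, yaw of tool y deg, opening, vmax or None). prints rows in calls of 8"""
    if start is None:
        o=env.observe();P=o['position']*1000;R=o['tool_rot'];yaw=np.degrees(np.arctan2(R[1,1],R[0,1]))
    else: P,yaw=np.array(start[:3],float),start[3]
    print('start',P.round(1),round(yaw,1));rows=[]
    for w in wps:
        G=np.array(w[:3]);dy=(w[3]-yaw+180)%360-180;v=w[5] if len(w)>5 else vmax
        n=max(1,int(np.ceil(np.linalg.norm(G-P)/v)),int(np.ceil(abs(dy)/6.6)))
        P0,y0=P.copy(),yaw
        for i in range(1,n+1):
            d=P0+(G-P0)*i/n-P; a=np.radians(yaw); c,s=np.cos(a),np.sin(a)
            ty=np.array([c,s,0]);tx=np.array([-s,c,0])
            k=np.round([d@tx,d@ty,-d[2]],0 if v>5 else 1); t=round(-np.radians(y0+dy*i/n-yaw),3)
            P=P+k[0]*tx+k[1]*ty-np.array([0,0,k[2]]);yaw-=np.degrees(t)
            rows.append(f"{w[4]:g} {k[0]:g} {k[1]:g} {k[2]:g} 0 0 {t:g}")
    for i in range(0,len(rows),8): print(';'.join(rows[i:i+8]))
    print('end',P.round(1),round(yaw,1),len(rows));return P,yaw
E
python3 - <<'E'
from h import *
piv=jig(-63,62);k=np.array([585.5,-37.5]);print(piv,np.linalg.norm(k-piv))
b=np.radians(JY)
def kn(t): return jig(-63-112*np.sin(t),62-112*np.cos(t))
plan([(*k,130,141,.42),(*k,41,141,.42),(*k,41,141,.26),(*k,41,141,.26)])
print('arc');plan([(*kn(t),41,141,.26,50) for t in np.linspace(.17,1.66,19)[1:]],start=(*k,41,141))
E
```

```text
[573.7509971   73.33307173] 111.45406613821442
start [479.6  34.8 321.3] 105.0
0.42 -12 -14 27 0 0 -0.09;0.42 -11 -15 28 0 0 -0.09;0.42 -9 -16 27 0 0 -0.089;0.42 -8 -16 27 0 0 -0.09;0.42 -6 -17 28 0 0 -0.09;0.42 -5 -18 27 0 0 -0.09;0.42 -3 -18 27 0 0 -0.089;0.42 0 -0 30 0 0 -0
0.42 0 -0 30 0 0 -0;0.42 0 -0 29 0 0 -0;0.26 0 -0 0 0 0 -0;0.26 0 -0 0 0 0 -0
end [585.6 -37.3  41.3] 141.0 12
arc
start [585.5 -37.5  41. ] 141
0.26 6 6 -0 0 0 -0;0.26 6 7 -0 0 0 -0;0.26 5 8 -0 0 0 -0;0.26 5 8 -0 0 0 -0;0.26 3 9 -0 0 0 -0;0.26 3 9 -0 0 0 -0;0.26 3 8 -0 0 0 -0;0.26 1 10 -0 0 0 -0
0.26 1 9 -0 0 0 -0;0.26 0 9 -0 0 0 -0;0.26 -1 9 -0 0 0 -0;0.26 -1 10 -0 0 0 -0;0.26 -2 8 -0 0 0 -0;0.26 -3 9 -0 0 0 -0;0.26 -4 9 -0 0 0 -0;0.26 -4 8 -0 0 0 -0
0.26 -5 8 -0 0 0 -0;0.26 -6 7 -0 0 0 -0
end [463.7  52.1  41. ] 141.0 18
```

Request:
servo_tool:
  deltas: "0.42 -12 -14 27 0 0 -0.09;0.42 -11 -15 28 0 0 -0.09;0.42 -9 -16 27 0 0 -0.089;0.42 -8 -16 27 0 0 -0.09;0.42 -6 -17 28 0 0 -0.09;0.42 -5 -18 27 0 0 -0.09;0.42 -3 -18 27 0 0 -0.09;0.42 0 0 0 0 0 0"

```text
time_s: 4.82
position: [0.5854, -0.0386, 0.1247]
tool_rot: [[-0.627, -0.779, -0.008], [-0.779, 0.627, 0.002], [0.003, 0.007, -1.0]]
ft_force: [-1.4, -1.1, 0.3]
grip_width: 0.0359
gripper_force: 0.0
```

Request:
servo_tool:
  deltas: "0.42 0 0 0 0 0 0;0.42 0 0 0 0 0 0"

```text
time_s: 4.98
position: [0.5857, -0.037, 0.1313]
tool_rot: [[-0.63, -0.777, 0.001], [-0.777, 0.63, -0.0], [-0.0, -0.001, -1.0]]
ft_force: [0.0, 1.1, 0.5]
grip_width: 0.0358
gripper_force: 0.0
```

```bash
python3 - <<'E'
from h import *
np.set_printoptions(precision=4,suppress=True)
p=env.get_image('wrist');save(p,'w2')
for r in env.spot_point('gate_knob',p)[:2]: print(r,dep(p,r['uv']))
X,H=cloud(p); x,y,z=X[...,0],X[...,1],X[...,2]; h,s=H[...,0],H[...,1]
near=(abs(x-.585)<.05)&(abs(y+.037)<.05)&(p['depth']>0)
m=near&((h<6)|(h>174))&(s>150)&(z>.06)&(z<.075); print('knob',m.sum(),X[m].mean(0),rect(X[m][:,:2]))
o=env.observe();print(o['q'],o['position'],o['grip_width'])
E
```

```text
{'uv': [278.1, 224.3], 'conf': 0.68} [ 0.5859 -0.0401  0.0704]
knob 596 [ 0.5857 -0.0394  0.0686] (array([586.4, -38.4]), array([15.5, 14.6]), 80.01)
[ -15.1521   30.3173   77.276     0.0025   72.2546 -156.1853] [ 0.5858 -0.0369  0.132 ] 0.036033411210337846
```

Request:
servo_tool:
  deltas: "0.42 0 -1 30 0 0 0;0.42 0 0 30 0 0 0;0.42 0 0 30 0 0 0;0.42 0 0 0 0 0 0;0.26 0 0 0 0 0 0;0.26 0 0 0 0 0 0;0.26 0 0 0 0 0 0"

```text
time_s: 5.67
position: [0.5875, -0.0381, 0.0428]
tool_rot: [[-0.628, -0.778, 0.004], [-0.778, 0.628, -0.001], [-0.002, -0.004, -1.0]]
ft_force: [0.0, 0.4, -0.8]
grip_width: 0.022
gripper_force: 0.0
```

Request:
servo_tool:
  deltas: "0.26 6 6 0 0 0 0;0.26 6 7 0 0 0 0;0.26 5 8 0 0 0 0;0.26 5 8 0 0 0 0;0.26 3 9 0 0 0 0;0.26 3 9 0 0 0 0;0.26 3 8 0 0 0 0;0.26 1 10 0 0 0 0"

```text
time_s: 6.33
position: [0.5161, -0.0223, 0.0417]
tool_rot: [[-0.629, -0.778, 0.003], [-0.778, 0.629, -0.001], [-0.001, -0.003, -1.0]]
ft_force: [0.0, -1.0, 0.5]
grip_width: 0.0226
gripper_force: 0.6
```

Request:
servo_tool:
  deltas: "0.26 1 9 0 0 0 0;0.26 0 9 0 0 0 0;0.26 -1 9 0 0 0 0;0.26 -1 10 0 0 0 0;0.26 -2 8 0 0 0 0;0.26 -3 9 0 0 0 0;0.26 -4 9 0 0 0 0;0.26 -4 8 0 0 0 0"

```text
time_s: 7.0
position: [0.4688, 0.0346, 0.0403]
tool_rot: [[-0.628, -0.778, -0.0], [-0.778, 0.628, 0.0], [0.0, 0.0, -1.0]]
ft_force: [1.0, -0.4, 0.4]
grip_width: 0.0226
gripper_force: 0.4
```

Request:
servo_tool:
  deltas: "0.26 -5 8 0 0 0 0;0.26 -6 7 0 0 0 0;0.26 0 0 0 0 0 0;0.4 0 0 0 0 0 0;0.4 0 0 0 0 0 0;0.4 0 0 -20 0 0 0;0.4 0 0 -38 0 0 0;0.4 0 0 -38 0 0 0"

```text
time_s: 7.67
position: [0.464, 0.0513, 0.1369]
tool_rot: [[-0.629, -0.777, -0.003], [-0.777, 0.629, 0.0], [0.002, 0.003, -1.0]]
ft_force: [0.8, 0.5, 0.1]
grip_width: 0.0342
gripper_force: 0.0
```

```bash
python3 - <<'E'
from h import *
plan([(607,-252,230,80,.7)],vmax=38)
E
```

```text
start [464.   51.3 136.9] 141.0
0.7 15 -30 -9 0 0 0.106;0.7 11 -32 -10 0 0 0.107;0.7 8 -32 -9 0 0 0.106;0.7 4 -34 -9 0 0 0.107;0.7 1 -33 -10 0 0 0.106;0.7 -3 -33 -9 0 0 0.107;0.7 -6 -33 -9 0 0 0.106;0.7 -10 -32 -9 0 0 0.107
0.7 -13 -31 -10 0 0 0.106;0.7 -16 -30 -9 0 0 0.107
end [ 606.5 -252.4  229.9] 80.0 10
```

Request:
servo_tool:
  deltas: "0.7 15 -30 -9 0 0 0.106;0.7 11 -32 -10 0 0 0.107;0.7 8 -32 -9 0 0 0.106;0.7 4 -34 -9 0 0 0.107;0.7 1 -33 -10 0 0 0.106;0.7 -3 -33 -9 0 0 0.107;0.7 -6 -33 -9 0 0 0.106;0.7 -10 -32 -9 0 0 0.107"

```text
time_s: 8.33
position: [0.5794, -0.1926, 0.2107]
tool_rot: [[-0.999, -0.033, -0.0], [-0.033, 0.999, 0.0], [0.0, 0.0, -1.0]]
ft_force: [1.1, 0.7, 0.2]
grip_width: 0.06
gripper_force: 0.0
```

Request:
servo_tool:
  deltas: "0.7 -13 -31 -10 0 0 0.106;0.7 -16 -30 -9 0 0 0.107;0.7 0 0 0 0 0 0;0.7 0 0 0 0 0 0"

```text
time_s: 8.67
position: [0.6073, -0.2539, 0.2286]
tool_rot: [[-0.985, 0.175, -0.0], [0.175, 0.985, 0.0], [0.0, 0.0, -1.0]]
ft_force: [-0.9, 0.2, 0.0]
grip_width: 0.0596
gripper_force: 0.0
```

```bash
python3 - <<'E'
from h import *
np.set_printoptions(precision=4,suppress=True)
p=env.get_image('wrist');save(p,'w3');np.savez('pics/w3.npz',**{k:p[k] for k in('img','depth','camera_matrix','world_to_cam')})
for r in env.spot_point('board',p)[:3]: print(r,dep(p,r['uv']))
X,H=cloud(p); x,y,z=X[...,0],X[...,1],X[...,2]; h,s=H[...,0],H[...,1]
near=(abs(x-.657)<.1)&(abs(y+.262)<.08)&(p['depth']>0)
m=near&(h>45)&(h<80)&(s>100)&(abs(z-.010)<.004)
cc,st,l=None,None,None
n,lab,stt,_=cv2.connectedComponentsWithStats(m.astype(np.uint8)); i=1+stt[1:,4].argmax(); m=lab==i
print('green',m.sum(),z[m].mean(),rect(X[m][:,:2]))
m2=near&(z>.035)&(z<.046); print('sink',m2.sum(),z[m2].mean(),X[m2].mean(0),rect(X[m2][:,:2]))
o=env.observe();print(o['q'],o['position'],o['grip_width'])
E
```

```text
{'uv': [274.0, 209.2], 'conf': 0.89} [ 0.6475 -0.2685  0.0124]
green 5161 0.010534888950889713 (array([ 656. , -267.8]), array([ 68.1, 127. ]), 69.05)
sink 618 0.04214352897267367 [ 0.6078 -0.2498  0.0421] (array([ 608.5, -250.2]), array([28.1, 28.3]), 69.01)
[ -32.8265   33.1061   55.3896    0.0114   91.5843 -112.912 ] [ 0.6069 -0.2516  0.2288] 0.059663546425442845
```

View pics/w3.png

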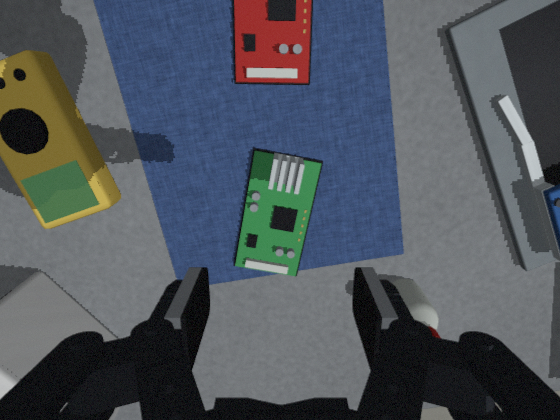

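```bash
python3 - <<'E'
from h import *
p=dict(np.load('pics/w3.npz'));X,H=cloud(p)
a=np.radians(-20.9);d=X[...,:2]*1000-[656,-267.8];bx=d[...,0]*np.cos(a)+d[...,1]*np.sin(a);by=-d[...,0]*np.sin(a)+d[...,1]*np.cos(a);z=X[...,2]*1000-3
m=(abs(bx)<66)&(abs(by)<36)&(p['depth']>0)
# height map 5mm cells
for y in range(-35,35,5):
    print(y,' '.join('%3.0f'%z[m&(abs(bx-x-2.5)<2.5)&(abs(by-y-2.5)<2.5)].max(initial=0) for x in range(-65,0,5)))
s=np.array([608.3,-250.1])
plan([(*s,120,69,.58),(*s,15,69,.58,22)])
E
```

```text
-35 312 302   9 270 270 269 267   9   9   9   9   9   9
-30 312   9   9   9  10   9   9  10  17  17  16  18  17
-25 312 307   9   9   9   9   9   9  17  17  17  17  16
-20 306 306   9  10   9   9   9   9   9   9   9   9   9
-15 306 306  41  41  43  41   8   9   9   8  10   9   9
-10 307 305  41  41  40  41   9   9   9   9   9   9   9
-5 307 302  41  41  42  40   8   9   9  10  11  12  12
0 307  41  41  41  41  41   9   9   9   9  12  13  12
5 307  40  41  40  40  41   9   9   9  10  12  12  12
10  42  41  41  41  40  41   9   9   9  10  12  12  12
15  10   9   9   9   9   9   9   9   9   9  11  13  12
20 273 272 270 236   9  10   9   9   9   9  10   9   9
25 271 271 270 268 263   9   9  10   9   9   9   9  10
30 285 284   8   9   8   9   9   8   8  10   9   8   9
start [ 606.9 -251.6  228.8] 80.1
0.58 -0 0 27 0 0 0.048;0.58 -1 1 27 0 0 0.049;0.58 0 0 28 0 0 0.048;0.58 0 1 27 0 0 0.048;0.58 0 -0 21 0 0 0;0.58 0 -0 21 0 0 0;0.58 0 -0 21 0 0 0;0.58 0 -0 21 0 0 0
0.58 0 -0 21 0 0 0
end [ 608.4 -249.9   14.8] 69.0 9
```

Request:
servo_tool:
  deltas: "0.58 0 0 27 0 0 0.048;0.58 -1 1 27 0 0 0.049;0.58 0 0 28 0 0 0.048;0.58 0 1 27 0 0 0.048;0.58 0 0 21 0 0 0;0.58 0 0 21 0 0 0;0.58 0 0 21 0 0 0;0.58 0 0 21 0 0 0"

```text
time_s: 9.43
position: [0.6084, -0.2488, 0.0356]
tool_rot: [[-0.934, 0.357, -0.0], [0.357, 0.934, 0.0], [0.0, 0.0, -1.0]]
ft_force: [0.7, -0.7, -0.9]
grip_width: 0.0495
gripper_force: 0.0
```

Request:
servo_tool:
  deltas: "0.58 0 0 21 0 0 0;0.58 0 0 0 0 0 0;0.58 0 0 0 0 0 0;0.2 0 0 0 0 0 0;0.2 0 0 0 0 0 0;0.2 0 0 0 0 0 0;0.2 0 0 0 0 0 0;0.2 0 0 0 0 0 0"
  newtons: 50

```text
time_s: 10.1
position: [0.6096, -0.2505, 0.0174]
tool_rot: [[-0.934, 0.358, 0.003], [0.358, 0.934, -0.001], [-0.003, -0.0, -1.0]]
ft_force: [-0.2, 1.3, 7.9]
grip_width: 0.0272
gripper_force: 51.5
```

```bash
python3 - <<'E'
from h import *
t=jig(-158,0);print(t)
plan([(609.6,-250.5,105,69,.2,30),(*t,115,106,.2,30)])
E
```

```text
[499.52065204 -12.45070222]
start [ 609.6 -250.5   17.4] 69.0
0.2 -0 -0 -29 0 0 -0;0.2 -0 -0 -29 0 0 -0;0.2 -0 -0 -30 0 0 -0;0.2 21 20 -1 0 0 -0.072;0.2 19 22 -1 0 0 -0.072;0.2 18 23 -1 0 0 -0.071;0.2 16 24 -1 0 0 -0.072;0.2 14 26 -1 0 0 -0.072
0.2 13 26 -1 0 0 -0.072;0.2 10 27 -1 0 0 -0.071;0.2 9 28 -2 0 0 -0.072;0.2 6 29 -1 0 0 -0.072
end [499.7 -12.  115.4] 106.0 12
```

Request:
servo_tool:
  deltas: "0.2 0 0 -15 0 0 0;0.2 0 0 -25 0 0 0;0.2 0 0 -28 0 0 0;0.2 0 0 -20 0 0 0;0.2 21 20 -1 0 0 -0.072;0.2 19 22 -1 0 0 -0.072;0.2 18 23 -1 0 0 -0.071;0.2 16 24 -1 0 0 -0.072"

```text
time_s: 10.77
position: [0.559, -0.1438, 0.1079]
tool_rot: [[-0.997, 0.077, 0.0], [0.077, 0.997, -0.0], [-0.0, -0.0, -1.0]]
ft_force: [0.7, -0.1, -1.8]
grip_width: 0.0268
gripper_force: 50.4
```

Request:
servo_tool:
  deltas: "0.2 14 26 -1 0 0 -0.072;0.2 13 26 -1 0 0 -0.072;0.2 10 27 -1 0 0 -0.071;0.2 9 28 -2 0 0 -0.072;0.2 6 29 -1 0 0 -0.072;0.2 0 0 0 0 0 0;0.2 0 0 0 0 0 0;0.2 0 0 0 0 0 0"

```text
time_s: 11.43
position: [0.4994, -0.0121, 0.1138]
tool_rot: [[-0.961, -0.275, 0.001], [-0.275, 0.961, -0.001], [-0.001, -0.001, -1.0]]
ft_force: [0.0, 0.5, -1.2]
grip_width: 0.0275
gripper_force: 50.4
```

```bash
python3 - <<'E'
from h import *
np.set_printoptions(precision=4,suppress=True)
p=env.get_image('wrist');save(p,'w4');np.savez('pics/w4.npz',**{k:p[k] for k in('img','depth','camera_matrix','world_to_cam')})
o=env.observe();print(o['q'],o['position'],o['grip_width'],o['tool_rot'])
X,H=cloud(p); x,y,z=X[...,0],X[...,1],X[...,2]; h,s=H[...,0],H[...,1]
m=(p['depth']>0)&(h>45)&(h<80)&(s>100)&(z>.07)
n,lab,st,_=cv2.connectedComponentsWithStats(m.astype(np.uint8)); i=1+st[1:,4].argmax(); m=lab==i
print(m.sum(),rect(X[m][:,:2]))
# plane fit
P=X[m]*1000; A=np.c_[P[:,:2]-P[:,:2].mean(0),np.ones(len(P))];c=np.linalg.lstsq(A,P[:,2],rcond=None)[0]
r=abs(A@c-P[:,2])<3;c=np.linalg.lstsq(A[r],P[r,2],rcond=None)[0];a=np.radians(16)
print('plane',c,'slope along jig x,y deg',np.degrees([c[0]*np.cos(a)+c[1]*np.sin(a),-c[0]*np.sin(a)+c[1]*np.cos(a)]))
near=(abs(x-.66)<.15)&(abs(y-.05)<.13)&(p['depth']>0)
m=near&(h>95)&(h<130)&(s>120)&(abs(z-.042)<.005); print('bridge',m.sum(),z[m].mean(),rect(X[m][:,:2]))
E
```

```text
[ -15.0234   23.9844   92.7289   -0.0093   63.2283 -120.9573] [ 0.4995 -0.0124  0.1136] 0.026907572456904064 [[-0.9616 -0.2746  0.0009]
 [-0.2746  0.9616 -0.0004]
 [-0.0008 -0.0006 -1.    ]]
3278 (array([530.3,  -4.6]), array([87.8, 47.5]), 16.99)
plane [ -0.0873   0.011  107.5598] slope along jig x,y deg [-4.6336  1.9843]
bridge 0 nan (array([0., 0.]), array([0., 0.]), 0.0)<stdin>:14: RuntimeWarning: Mean of empty slice.
  ret = ret.dtype.type(ret / rcount)
```

View pics/w4.png

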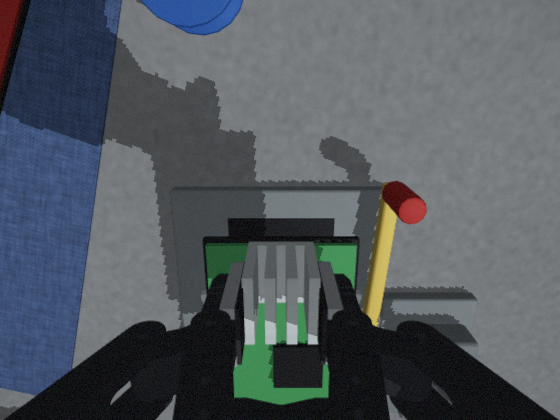

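```bash
python3 - <<'E'
from h import *
np.set_printoptions(precision=3,suppress=True)
a=np.radians(16);Ri=np.array([[np.cos(a),np.sin(a)],[-np.sin(a),np.cos(a)]])
q=dict(np.load('pics/w4.npz'))
def go(p,n):
    X,H=cloud(p);h,s=H[...,0],H[...,1];L=(X[...,:2]*1000-J)@Ri.T;z=X[...,2]*1000
    m=(p['depth']>0)&(h>45)&(h<80)&(s>100)&(z>70)&(L[...,0]>-220)&(L[...,0]<40)&(abs(L[...,1])<60)
    P=np.c_[L[m],z[m]];
    for lo in range(-190,-20,10):
        k=(P[:,0]>=lo)&(P[:,0]<lo+10)
        if k.sum()>2: print(n,lo,k.sum(),'z med',np.median(P[k,2]).round(1),'y',P[k,1].min().round(1),P[k,1].max().round(1))
    if len(P)>20: print('x range',P[:,0].min(),P[:,0].max())
    m=(p['depth']>0)&(h>20)&(h<35)&(s>150)&(abs(z-34)<4)&(abs(L[...,1]-62)<30)&(L[...,0]<-60)
    if m.sum()>10: print('bar',m.sum(),rect(L[m]/1000))
go(q,'wrist')
for n in('scene','side'):
    p=env.get_image(n);save(p,n+'1');go(p,n)
A=cv2.imread('pics/scene1.png')[180:300,220:380];B=cv2.imread('pics/side1.png')[170:290,190:350]
cv2.imwrite('pics/c3.png',cv2.resize(np.hstack([A,B]),(800,300),interpolation=cv2.INTER_CUBIC))
E
```

```text
wrist -180 610 z med 107.0 y -57.4 57.1
wrist -170 1658 z med 107.3 y -57.5 50.9
wrist -160 430 z med 107.2 y -45.5 46.6
wrist -150 117 z med 107.5 y -37.4 45.3
wrist -140 411 z med 107.1 y -11.5 11.0
wrist -130 471 z med 107.2 y -12.2 11.8
wrist -120 493 z med 107.1 y -19.3 11.3
wrist -110 686 z med 107.1 y -24.0 23.1
wrist -100 978 z med 107.1 y -24.2 23.3
wrist -90 684 z med 107.0 y -24.1 23.2
x range -176.46455067283335 -82.32402366919382
bar 362 (array([-123.8,   61.5]), array([87.7,  9.2]), 1.64)
scene -170 5 z med 107.2 y -32.7 31.5
scene -160 16 z med 104.5 y -31.8 34.3
scene -150 33 z med 106.0 y -32.6 33.6
scene -140 26 z med 105.8 y -33.7 32.2
scene -130 35 z med 105.7 y -31.7 31.9
scene -120 24 z med 105.1 y -33.3 35.4
scene -110 26 z med 106.0 y -32.7 32.6
scene -100 39 z med 105.8 y -34.0 35.5
scene -90 37 z med 105.0 y -33.9 34.2
scene -80 26 z med 104.7 y -33.4 34.3
scene -70 32 z med 105.2 y -32.2 33.9
scene -60 14 z med 105.2 y -33.8 35.9
scene -50 28 z med 105.6 y -32.2 34.6
x range -172.426314884018 -39.52608709518594
bar 30 (array([-119.3,   66. ]), array([ 8.7, 88. ]), 86.06)
side -180 4 z med 105.2 y 15.1 35.7
side -170 15 z med 104.4 y 10.4 35.9
side -160 20 z med 103.4 y 11.8 37.3
side -150 21 z med 104.6 y -13.8 36.1
side -140 44 z med 103.7 y -35.3 36.9
side -130 40 z med 104.4 y -31.2 37.1
side -120 34 z med 105.1 y -25.3 36.7
side -110 30 z med 105.1 y -35.6 38.2
side -100 42 z med 103.7 y -35.3 35.9
side -90 44 z med 104.2 y -32.7 36.0
side -80 30 z med 103.9 y -33.0 35.0
side -70 39 z med 104.1 y -33.4 36.5
side -60 22 z med 104.1 y -32.6 35.5
side -50 9 z med 101.6 y -13.7 31.8
x range -170.490876939263 -43.371033017508545
bar 74 (array([-122.1,   69. ]), array([ 16.8, 103.7]), 86.73)
```

View pics/c3.png

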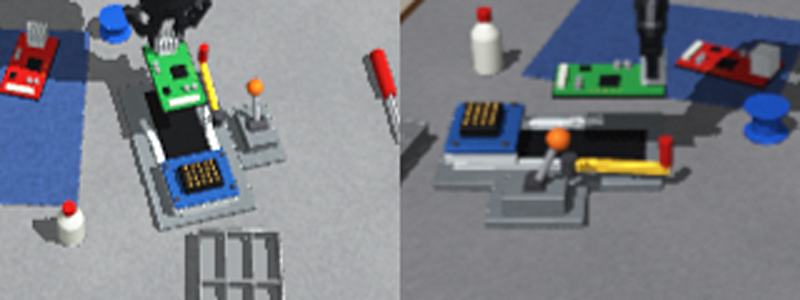

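Request:
servo_tool:
  deltas: "0.2 0 0 24 0 0 0;0.2 0 0 26 0 0 0;0.2 0 0 20 0 0 0;0.2 0 0 10 0 0 0;0.2 0 0 5 0 0 0;0.2 0 0 0.5 0 0 0;0.2 0 0 0 0 0 0;0.2 0 0 0 0 0 0"

```text
time_s: 12.25
position: [0.4995, -0.0121, 0.0285]
tool_rot: [[-0.961, -0.275, 0.001], [-0.275, 0.961, -0.0], [-0.001, -0.001, -1.0]]
ft_force: [-0.4, 0.6, -1.3]
grip_width: 0.0271
gripper_force: 50.4
```

Request:
servo_tool:
  deltas: "0.2 -8 0 0 0 0 0;0.2 -8 0 0 0 0 0;0.2 -8 0 0 0 0 0;0.2 -8 0 0 0 0 0;0.2 -8 0 0 0 0 0;0.2 -8 0 0 0 0 0;0.2 -8 0 0 0 0 0;0.2 0 0 0 0 0 0"

```text
time_s: 12.92
position: [0.5544, 0.004, 0.0278]
tool_rot: [[-0.961, -0.276, 0.001], [-0.276, 0.961, -0.0], [-0.001, -0.001, -1.0]]
ft_force: [-0.5, 0.1, -2.0]
grip_width: 0.0272
gripper_force: 50.4
```

Request:
servo_tool:
  deltas: "0.2 -8 0 0 0 0 0;0.2 -8 0 0 0 0 0;0.2 -8 0 0 0 0 0;0.2 -8 0 0 0 0 0;0.2 -8 0 0 0 0 0;0.2 -8 0 0 0 0 0;0.2 -5 0 0 0 0 0;0.2 0 0 0 0 0 0"

```text
time_s: 13.58
position: [0.6048, 0.0185, 0.0278]
tool_rot: [[-0.961, -0.276, 0.001], [-0.276, 0.961, -0.0], [-0.001, -0.0, -1.0]]
ft_force: [0.0, 0.1, -1.3]
grip_width: 0.0272
gripper_force: 50.4
```

Request:
servo_tool:
  deltas: "0.2 -2 0 0 0 0 0;0.2 -2 0 0 0 0 0;0.2 -1 0 0 0 0 0;0.2 0 0 0 0 0 0"

```text
time_s: 13.92
position: [0.6086, 0.0196, 0.0279]
tool_rot: [[-0.961, -0.276, 0.0], [-0.276, 0.961, -0.0], [-0.0, -0.0, -1.0]]
ft_force: [-0.7, -0.6, -1.4]
grip_width: 0.0271
gripper_force: 50.4
```

Request:
servo_tool:
  deltas: "0.2 -1 0 0.5 0 0 0;0.2 -1 0 0.5 0 0 0;0.2 -1 0 0 0 0 0;0.2 -1 0 0 0 0 0;0.2 0 0 0 0 0 0"

```text
time_s: 14.33
position: [0.6126, 0.0208, 0.0268]
tool_rot: [[-0.961, -0.276, 0.0], [-0.276, 0.961, -0.0], [-0.0, -0.0, -1.0]]
ft_force: [-0.2, 0.1, -1.6]
grip_width: 0.0272
gripper_force: 50.4
```

Request:
servo_tool:
  deltas: "0.2 -1 0 0 0 0 0;0.2 0 0 0 0 0 0"

```text
time_s: 14.5
position: [0.6135, 0.021, 0.0268]
tool_rot: [[-0.961, -0.276, 0.0], [-0.276, 0.961, -0.0], [-0.0, -0.0, -1.0]]
ft_force: [-0.4, 0.3, -1.4]
grip_width: 0.0271
gripper_force: 50.4
```

Request:
servo_tool:
  deltas: "0.2 -1 0 0 0 0 0;0.2 0 0 0 0 0 0"

```text
time_s: 14.67
position: [0.6137, 0.0212, 0.0267]
tool_rot: [[-0.961, -0.276, -0.002], [-0.276, 0.961, -0.0], [0.002, 0.0, -1.0]]
ft_force: [-3.6, -1.0, 0.9]
grip_width: 0.0274
gripper_force: 50.6
```

Request:
servo_tool:
  deltas: "0.2 -0.5 0 0.5 0 0 0;0.2 -0.5 0 0.5 0 0 0;0.2 0 0 0 0 0 0"

```text
time_s: 14.92
position: [0.6136, 0.0212, 0.0264]
tool_rot: [[-0.961, -0.276, -0.004], [-0.276, 0.961, -0.001], [0.004, 0.0, -1.0]]
ft_force: [-11.5, -3.2, 8.4]
grip_width: 0.0273
gripper_force: 51.7
```

Request:
servo_tool:
  deltas: "0.55 0 0 0 0 0 0;0.55 0 0 0 0 0 0;0.55 0 0 0 0 0 0;0.55 0 0 -12 0 0 0;0.55 0 0 -25 0 0 0;0.55 0 0 -35 0 0 0;0.55 0 0 -38 0 0 0;0.55 0 0 -38 0 0 0"

```text
time_s: 15.58
position: [0.6153, 0.0216, 0.1754]
tool_rot: [[-0.961, -0.276, -0.0], [-0.276, 0.961, 0.0], [-0.0, 0.0, -1.0]]
ft_force: [1.4, -1.0, -0.3]
grip_width: 0.0467
gripper_force: 0.0
```

Request:
servo_tool:
  deltas: "0.55 36 0 -20 0 0 0;0.55 36 0 -20 0 0 0;0.55 36 0 -10 0 0 0;0.55 0 0 0 0 0 0;0.55 0 0 0 0 0 0"

```text
time_s: 16.0
position: [0.511, -0.0085, 0.2251]
tool_rot: [[-0.962, -0.275, 0.003], [-0.275, 0.962, -0.001], [-0.002, -0.001, -1.0]]
ft_force: [0.7, -0.1, -0.3]
grip_width: 0.0471
gripper_force: 0.0
```

```bash
python3 - <<'E'
from h import *
np.set_printoptions(precision=4,suppress=True)
a=np.radians(16);Ri=np.array([[np.cos(a),np.sin(a)],[-np.sin(a),np.cos(a)]])
p=env.get_image('wrist');save(p,'w5')
X,H=cloud(p);h,s=H[...,0],H[...,1];z=X[...,2]*1000;ok=p['depth']>0
near=ok&(abs(X[...,0]-.66)<.13)&(abs(X[...,1]-.05)<.1)
m=near&(h>95)&(h<130)&(s>120)&(abs(z-42)<5);print('bridge',m.sum(),rect(X[m][:,:2]))
L=(X[...,:2]*1000-J)@Ri.T
n2=ok&(abs(L[...,0]+40)<40)&(abs(L[...,1])<45)
m=n2&(z>45)&(z<58)&(L[...,0]<-5);print('sink',m.sum(),z[m].mean(),rect(L[m]/1000))
m=n2&(h>45)&(h<80)&(s>100)&(abs(z-19)<4);print('green',m.sum(),z[m].mean(),rect(L[m]/1000))
m=ok&((h<6)|(h>174))&(s>150)&(z>60)&(z<75)&(abs(L[...,0]+175)<60)&(abs(L[...,1]-62)<40);print('knob',m.sum(),X[m].mean(0),rect(L[m]/1000))
for r in env.spot_point('gate_knob',p)[:2]: print(r,dep(p,r['uv']))
o=env.observe();print(o['q'],o['position'],o['time_s'])
E
```

```text
bridge 3702 (array([691.1,  42.3]), array([83.8, 99.4]), 15.97)
sink 496 51.207199627901936 (array([-40.8,  -0.1]), array([28.6, 27.1]), 0.33)
green 1723 19.540176757028444 (array([-27.5,   0.3]), array([69.4, 55. ]), 89.97)
knob 321 [0.4644 0.0484 0.0688] (array([-174.5,   68.9]), array([15.1, 13.7]), 46.68)
{'uv': [367.5, 151.9], 'conf': 0.92} [0.4664 0.0503 0.0688]
[ -14.1873   18.3372   81.0174    0.0116   80.6022 -120.1821] [ 0.5122 -0.0082  0.2238] 16.1
```

View pics/w5.png

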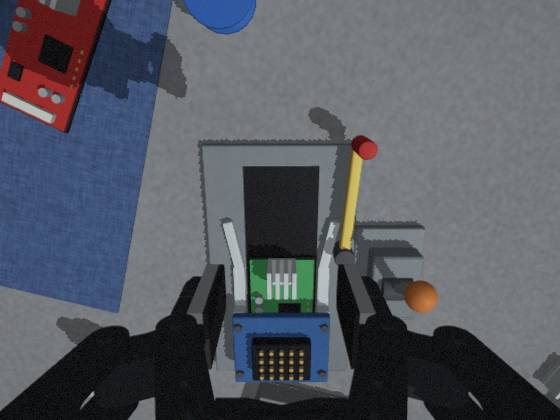

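```bash
python3 - <<'E'
from h import *
def kn(t): return jig(-63-112*np.sin(t),62-112*np.cos(t))
k=kn(1.63)
P,y=plan([(*k,130,141,.42),(*k,41,141,.42),(*k,41,141,.26),(*k,41,141,.26)])
print('arc');ts=np.linspace(1.63,0,20)[1:]
w=[(*kn(t),41,141,.26,50) for t in ts]+[(*(kn(0)+6*np.array([np.cos(np.radians(16)),np.sin(np.radians(16))])),41,141,.26,50)]
plan(w,start=(*k,41,141))
E
```

```text
start [512.2  -8.2 223.8] 106.0
0.42 5 11 16 0 0 -0.102;0.42 4 12 15 0 0 -0.102;0.42 2 12 16 0 0 -0.101;0.42 2 13 16 0 0 -0.102;0.42 -0 12 15 0 0 -0.102;0.42 -1 12 16 0 0 -0.102;0.42 -0 0 30 0 0 0;0.42 -0 0 29 0 0 0
0.42 -0 0 30 0 0 0;0.26 -0 0 -0 0 0 0;0.26 -0 0 -0 0 0 0
end [464.6  48.5  40.8] 141.0 11
arc
start [464.5  48.9  41. ] 141
0.26 6 -8 -0 0 0 -0;0.26 5 -8 -0 0 0 -0;0.26 4 -9 -0 0 0 -0;0.26 3 -9 -0 0 0 -0;0.26 3 -9 -0 0 0 -0;0.26 2 -9 -0 0 0 -0;0.26 1 -10 -0 0 0 -0;0.26 0 -9 -0 0 0 -0
0.26 -0 -10 -0 0 0 -0;0.26 -2 -9 -0 0 0 -0;0.26 -2 -10 -0 0 0 -0;0.26 -3 -9 -0 0 0 -0;0.26 -4 -9 -0 0 0 -0;0.26 -4 -8 -0 0 0 -0;0.26 -5 -8 -0 0 0 -0;0.26 -6 -8 -0 0 0 -0
0.26 -7 -7 -0 0 0 -0;0.26 -7 -6 -0 0 0 -0;0.26 -8 -6 -0 0 0 -0;0.26 -4 -4 -0 0 0 -0
end [610.3 -33.2  41. ] 141.0 20
```

Request:
servo_tool:
  deltas: "0.42 5 11 16 0 0 -0.102;0.42 4 12 15 0 0 -0.102;0.42 2 12 16 0 0 -0.101;0.42 2 13 16 0 0 -0.102;0.42 0 12 15 0 0 -0.102;0.42 -1 12 16 0 0 -0.102;0.42 0 0 0 0 0 0;0.42 0 0 0 0 0 0"

```text
time_s: 16.77
position: [0.4644, 0.0488, 0.1292]
tool_rot: [[-0.631, -0.776, -0.002], [-0.776, 0.631, 0.0], [0.001, 0.001, -1.0]]
ft_force: [-0.4, -0.2, 1.2]
grip_width: 0.0356
gripper_force: 0.0
```

Request:
servo_tool:
  deltas: "0.42 0 0 30 0 0 0;0.42 0 0 29 0 0 0;0.42 0 0 29 0 0 0;0.42 0 0 0 0 0 0;0.26 0 0 0 0 0 0;0.26 0 0 0 0 0 0;0.26 0 0 0 0 0 0"

```text
time_s: 17.35
position: [0.4653, 0.0482, 0.0436]
tool_rot: [[-0.63, -0.777, 0.003], [-0.777, 0.63, -0.001], [-0.002, -0.003, -1.0]]
ft_force: [0.9, -0.8, -0.3]
grip_width: 0.0227
gripper_force: 0.0
```

Request:
servo_tool:
  deltas: "0.26 6 -8 0 0 0 0;0.26 5 -8 0 0 0 0;0.26 4 -9 0 0 0 0;0.26 3 -9 0 0 0 0;0.26 3 -9 0 0 0 0;0.26 2 -9 0 0 0 0;0.26 1 -10 0 0 0 0;0.26 0 -9 0 0 0 0"

```text
time_s: 18.02
position: [0.5049, -0.0158, 0.0418]
tool_rot: [[-0.63, -0.777, 0.0], [-0.777, 0.63, -0.0], [-0.0, -0.0, -1.0]]
ft_force: [-1.0, 0.1, -0.6]
grip_width: 0.0218
gripper_force: 0.5
```

Request:
servo_tool:
  deltas: "0.26 0 -10 0 0 0 0;0.26 -2 -9 0 0 0 0;0.26 -2 -10 0 0 0 0;0.26 -3 -9 0 0 0 0;0.26 -4 -9 0 0 0 0;0.26 -4 -8 0 0 0 0;0.26 -5 -8 0 0 0 0;0.26 -6 -8 0 0 0 0"

```text
time_s: 18.68
position: [0.5765, -0.0395, 0.0417]
tool_rot: [[-0.629, -0.777, 0.0], [-0.777, 0.629, -0.0], [-0.0, -0.0, -1.0]]
ft_force: [-2.1, -0.5, 0.1]
grip_width: 0.0224
gripper_force: 0.4
```

Request:
servo_tool:
  deltas: "0.26 -7 -7 0 0 0 0;0.26 -7 -6 0 0 0 0;0.26 -8 -6 0 0 0 0;0.26 0 0 0 0 0 0"

```text
time_s: 19.02
position: [0.6061, -0.034, 0.0418]
tool_rot: [[-0.629, -0.778, 0.002], [-0.778, 0.629, -0.0], [-0.001, -0.002, -1.0]]
ft_force: [-0.5, 0.5, -0.3]
grip_width: 0.0223
gripper_force: 0.0
```

Request:
servo_tool:
  deltas: "0.26 -1.6 -1.1 0 0 0 0;0.26 -1.6 -1.1 0 0 0 0;0.26 -1.6 -1.1 0 0 0 0;0.26 0 0 0 0 0 0"

```text
time_s: 19.35
position: [0.6098, -0.0325, 0.0419]
tool_rot: [[-0.629, -0.777, 0.0], [-0.777, 0.629, 0.0], [-0.0, -0.0, -1.0]]
ft_force: [0.3, 0.3, 0.2]
grip_width: 0.0218
gripper_force: 0.0
```

Request:
servo_tool:
  deltas: "0.26 -1.6 -1.1 0 0 0 0;0.26 0 0 0 0 0 0"

```text
time_s: 19.52
position: [0.6112, -0.0318, 0.0418]
tool_rot: [[-0.629, -0.777, -0.001], [-0.777, 0.629, 0.0], [0.001, 0.001, -1.0]]
ft_force: [-2.4, -0.1, 2.1]
grip_width: 0.0226
gripper_force: 1.0
```

Request:
servo_tool:
  deltas: "0.26 -1.6 -1.1 0 0 0 0;0.26 0 0 0 0 0 0"

```text
time_s: 19.68
position: [0.612, -0.031, 0.0414]
tool_rot: [[-0.629, -0.777, -0.004], [-0.777, 0.629, 0.001], [0.002, 0.004, -1.0]]
ft_force: [-6.6, 1.0, 2.5]
grip_width: 0.0219
gripper_force: 3.0
```

Request:
servo_tool:
  deltas: "0.26 -1 -0.7 0 0 0 0;0.26 0 0 0 0 0 0"

```text
time_s: 19.85
position: [0.6124, -0.0306, 0.0412]
tool_rot: [[-0.629, -0.777, -0.006], [-0.777, 0.629, 0.001], [0.003, 0.005, -1.0]]
ft_force: [-10.6, 0.9, 2.4]
grip_width: 0.0223
gripper_force: 4.1
```

Request:
servo_tool:
  deltas: "0.26 2.5 1.5 0 0 0 0;0.3 2.5 1.5 0 0 0 0;0.4 0 0 0 0 0 0;0.4 0 0 0 0 0 0;0.4 0 0 -20 0 0 0;0.4 0 0 -38 0 0 0;0.4 0 0 -38 0 0 0;0.4 0 0 -38 0 0 0"

```text
time_s: 20.52
position: [0.6091, -0.0331, 0.1775]
tool_rot: [[-0.629, -0.777, 0.0], [-0.777, 0.629, -0.0], [-0.0, -0.0, -1.0]]
ft_force: [0.6, 0.2, 0.7]
grip_width: 0.034
gripper_force: 0.0
```

Request:
servo_tool:
  deltas: "0.2 25 0 -30 0 0 0.11;0.1 25 0 -30 0 0 0.11;0 25 0 0 0 0 0.11;0 0 0 0 0 0 0.11;0 0 0 0 0 0 0.11;0 0 0 0 0 0 0.06;0 0 0 0 0 0 0;0 0 0 0 0 0 0"

```text
time_s: 21.18
position: [0.5562, -0.0857, 0.2359]
tool_rot: [[-0.96, -0.278, 0.0], [-0.278, 0.96, -0.0], [-0.0, -0.0, -1.0]]
ft_force: [-0.0, 0.2, 0.2]
grip_width: 0.0003
gripper_force: 0.0
```

```bash
python3 - <<'E'
from h import *
np.set_printoptions(precision=4,suppress=True)
a=np.radians(16);Ri=np.array([[np.cos(a),np.sin(a)],[-np.sin(a),np.cos(a)]])
p=env.get_image('wrist');save(p,'w6')
X,H=cloud(p);h,s=H[...,0],H[...,1];z=X[...,2]*1000;ok=p['depth']>0
L=(X[...,:2]*1000-J)@Ri.T
n2=ok&(abs(L[...,0]+40)<40)&(abs(L[...,1])<80)
m=n2&((h<6)|(h>174))&(s>150)&(z>60)&(z<75);print('knob',m.sum(),rect(L[m]/1000))
m=n2&(h>20)&(h<35)&(s>150)&(abs(z-34)<4);print('bar',m.sum(),rect(L[m]/1000))
m=n2&(abs(L[...,1])<30)&(z>45)&(z<58)&(L[...,0]<-5);print('sink',m.sum(),rect(L[m]/1000))
m=ok&(h>6)&(h<20)&(s>150)&(z>75)&(abs(L[...,0]+50)<60)&(abs(L[...,1]-115)<40);print('ball',m.sum(),z[m].max(),rect(L[m]/1000))
o=env.observe();print(o['q'],o['position'],(o['position'][:2]*1000-J)@Ri.T,o['grip_width'])
E
```

```text
knob 260 (array([-63.1, -50.5]), array([15. , 14.5]), 42.71)
bar 197 (array([-63.2,   4. ]), array([96.5,  9.4]), 89.95)
sink 664 (array([-40.5,   0.1]), array([28.5, 29.4]), 89.96)
ball 840 112.92588959974698 (array([-60.1, 112. ]), array([21.2, 24.2]), 64.41)
[ -20.8034   22.9101   71.8005   -0.0026   85.2733 -126.9839] [ 0.5562 -0.0856  0.2359] [-123.72    -85.9504] 5.301027435554864e-06
```

View pics/w6.png

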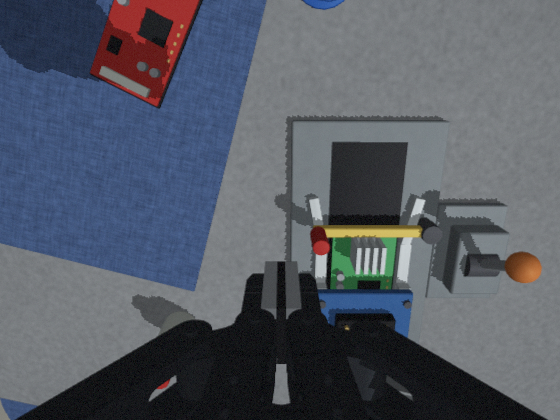

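```bash
python3 - <<'E'
from h import *
t=jig(-110,114)
plan([(*t,200,106,0,34),(*t,85,106,0,34)])
E
```

```text
start [556.2 -85.6 235.9] 106.2
0 -2 33 6 0 0 0.001;0 -3 34 6 0 0 0;0 -2 33 6 0 0 0.001;0 -2 33 6 0 0 0;0 -3 34 6 0 0 0.001;0 -2 33 6 0 0 0;0 -0 -0 29 0 0 0;0 -0 -0 28 0 0 0
0 -0 -0 29 0 0 0;0 -0 -0 29 0 0 0
end [514.2 110.4  84.9] 106.0 10
```

Request:
servo_tool:
  deltas: "0 -2 33 6 0 0 0;0 -3 34 6 0 0 0;0 -2 33 6 0 0 0;0 -2 33 6 0 0 0;0 -3 34 6 0 0 0;0 -2 33 6 0 0 0;0 0 0 0 0 0 0;0 0 0 0 0 0 0"

```text
time_s: 21.9
position: [0.5139, 0.1118, 0.1997]
tool_rot: [[-0.96, -0.281, -0.0], [-0.281, 0.96, -0.0], [0.0, -0.0, -1.0]]
ft_force: [0.5, -0.9, 0.5]
grip_width: 0.0
gripper_force: 0.0
```

Request:
servo_tool:
  deltas: "0 0 0 29 0 0 0;0 0 0 28 0 0 0;0 0 0 29 0 0 0;0 0 0 29 0 0 0;0 0 0 0 0 0 0;0 0 0 0 0 0 0"

```text
time_s: 22.4
position: [0.5144, 0.1096, 0.0847]
tool_rot: [[-0.961, -0.276, -0.002], [-0.276, 0.961, -0.0], [0.002, 0.0, -1.0]]
ft_force: [0.5, 0.1, 0.6]
grip_width: 0.0005
gripper_force: 0.0
```

Request:
servo_tool:
  deltas: "0 -10 0 0 0 0 0;0 -10 0 0 0 0 0;0 -10 0 0 0 0 0;0 -8 0 0 0 0 0;0 -8 0 0 0 0 0;0 -8 0 0 0 0 0;0 -8 0 0 0 0 0;0 0 0 0 0 0 0"

```text
time_s: 23.07
position: [0.5753, 0.1278, 0.0852]
tool_rot: [[-0.961, -0.277, 0.002], [-0.277, 0.961, 0.0], [-0.002, -0.0, -1.0]]
ft_force: [-0.6, 0.6, 0.3]
grip_width: -0.0002
gripper_force: 0.0
```

Request:
servo_tool:
  deltas: "0 -6 0 0 0 0 0;0 -6 0 0 0 0 0;0 -6 0 0 0 0 0;0 -4 0 0 0 0 0;0 0 0 0 0 0 0"

```text
time_s: 23.48
position: [0.5956, 0.1339, 0.0846]
tool_rot: [[-0.961, -0.277, 0.0], [-0.277, 0.961, 0.0], [-0.0, -0.0, -1.0]]
ft_force: [-0.4, 0.3, 0.2]
grip_width: 0.0
gripper_force: 0.0
```

Request:
servo_tool:
  deltas: "0 -2 0 0 0 0 0;0 0 0 0 0 0 0"

```text
time_s: 23.65
position: [0.5969, 0.1343, 0.0848]
tool_rot: [[-0.961, -0.277, -0.0], [-0.277, 0.961, -0.0], [0.0, -0.0, -1.0]]
ft_force: [-0.2, -0.4, 0.1]
grip_width: 0.0001
gripper_force: 0.0
```

Request:
servo_tool:
  deltas: "0 -2 0 0 0 0 0;0 0 0 0 0 0 0"

```text
time_s: 23.82
position: [0.5988, 0.1348, 0.0848]
tool_rot: [[-0.961, -0.276, -0.0], [-0.276, 0.961, -0.0], [0.0, 0.0, -1.0]]
ft_force: [-0.9, -0.4, -0.9]
grip_width: 0.0002
gripper_force: 0.2
```

Request:
servo_tool:
  deltas: "0 -2 0 0 0 0 0;0 0 0 0 0 0 0"

```text
time_s: 23.98
position: [0.6008, 0.1354, 0.0848]
tool_rot: [[-0.961, -0.276, 0.0], [-0.276, 0.961, 0.0], [-0.0, 0.0, -1.0]]
ft_force: [-0.9, -0.5, -0.1]
grip_width: -0.0004
gripper_force: 0.3
```

Request:
servo_tool:
  deltas: "0 -2 0 0 0 0 0;0 0 0 0 0 0 0"

```text
time_s: 24.15
position: [0.6016, 0.1357, 0.0847]
tool_rot: [[-0.961, -0.277, -0.003], [-0.277, 0.961, -0.001], [0.003, 0.0, -1.0]]
ft_force: [-5.7, -2.5, 2.4]
grip_width: 0.0
gripper_force: 3.2
```

Request:
servo_tool:
  deltas: "0 -1 0 0 0 0 0;0 0 0 0 0 0 0"

```text
time_s: 24.32
position: [0.6017, 0.1357, 0.0846]
tool_rot: [[-0.961, -0.277, -0.005], [-0.277, 0.961, -0.001], [0.005, 0.0, -1.0]]
ft_force: [-8.9, -3.2, 3.9]
grip_width: -0.0
gripper_force: 5.2
```

Lever is at its stop; back off, rise, and verify everything.

Request:
servo_tool:
  deltas: "0 8 0 0 0 0 0;0 20 0 0 0 0 0;0 30 0 0 0 0 0;0 30 0 -30 0 0 0;0 30 0 -38 0 0 0;0 20 0 -38 0 0 0;0 0 -20 -36 0 0 0;0 0 -20 -20 0 0 0"

```text
time_s: 24.98
position: [0.4872, 0.061, 0.2446]
tool_rot: [[-0.961, -0.278, 0.007], [-0.278, 0.961, -0.001], [-0.006, -0.003, -1.0]]
ft_force: [1.5, 0.5, 0.1]
grip_width: -0.0
gripper_force: 0.0
```

Request:
servo_tool:
  deltas: "0 0 0 0 0 0 0;0 0 0 0 0 0 0;0 0 0 0 0 0 0;0 0 0 0 0 0 0"

```text
time_s: 25.32
position: [0.4866, 0.0617, 0.2386]
tool_rot: [[-0.961, -0.277, -0.002], [-0.277, 0.961, 0.0], [0.002, 0.001, -1.0]]
ft_force: [-0.2, -0.8, -0.6]
grip_width: -0.0
gripper_force: 0.0
```

```bash
python3 - <<'E'
from h import *
np.set_printoptions(precision=4,suppress=True)
a=np.radians(16);Ri=np.array([[np.cos(a),np.sin(a)],[-np.sin(a),np.cos(a)]])
p=env.get_image('wrist');save(p,'w7')
X,H=cloud(p);h,s=H[...,0],H[...,1];z=X[...,2]*1000;ok=p['depth']>0
L=(X[...,:2]*1000-J)@Ri.T
n2=ok&(abs(L[...,0]+40)<40)&(abs(L[...,1])<80)
m=n2&((h<6)|(h>174))&(s>150)&(z>60)&(z<75);print('knob',m.sum(),rect(L[m]/1000))
m=n2&(h>20)&(h<35)&(s>150)&(abs(z-34)<4);print('bar',m.sum(),rect(L[m]/1000))
m=n2&(abs(L[...,1])<30)&(z>45)&(z<58)&(L[...,0]<-5);print('sink',m.sum(),rect(L[m]/1000))
m=ok&(h>6)&(h<20)&(s>150)&(z>75)&(abs(L[...,0]+20)<90)&(abs(L[...,1]-115)<40);print('ball',m.sum(),z[m].max(),rect(L[m]/1000))
q=env.get_image('scene');save(q,'scene2')
A=cv2.imread('pics/w7.png');B=cv2.resize(cv2.imread('pics/scene2.png')[150:300,110:420],(560,271))
cv2.imwrite('pics/c4.png',cv2.resize(np.vstack([A,B]),(480,592)))
print(env.observe()['ft_force'],env.observe()['time_s'])
E
```

```text
knob 262 (array([-63. , -49.2]), array([14. , 14.7]), 78.82)
bar 266 (array([-63.2,   2.8]), array([ 9.6, 99.6]), 0.21)
sink 587 (array([-40.6,   0.2]), array([29.8, 28.3]), 0.25)Traceback (most recent call last):
  File "<stdin>", line 11, in <module>
    return umr_maximum(a, axis, None, out, keepdims, initial, where)
ValueError: zero-size array to reduction operation maximum which has no identity
```

```bash
python3 - <<'E'
from h import *
a=np.radians(16);Ri=np.array([[np.cos(a),np.sin(a)],[-np.sin(a),np.cos(a)]])
im=[]
for n in('scene','side'):
    p=env.get_image(n);X,H=cloud(p);h,s=H[...,0],H[...,1];z=X[...,2]*1000;L=(X[...,:2]*1000-J)@Ri.T
    m=(p['depth']>0)&(h>6)&(h<20)&(s>150)&(z>75)&(abs(L[...,0]+20)<90)&(abs(L[...,1]-115)<40)
    print(n,m.sum(),z[m].max(initial=0),L[m].mean(0) if m.any() else None)
    b=cv2.cvtColor(p['img'],cv2.COLOR_RGB2BGR)
    im.append(b[180:300,220:380] if n=='scene' else b[170:290,190:350])
cv2.imwrite('pics/c4.png',cv2.resize(np.hstack(im),(800,300),interpolation=cv2.INTER_CUBIC))
E
```

```text
scene 33 112.1529222330262 [  9.14454919 113.71472601]
side 57 108.12502752063757 [  4.27187178 123.06988369]
```

View pics/c4.png

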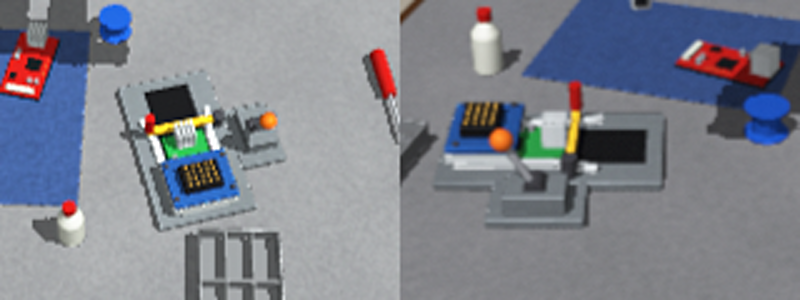

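The crops show the lever ball at jig x ≈ +4 mm (fully on; (268,120) in the left half), the gate across the lane and shut, the board under the bridge, and the other objects untouched.

```bash
python3 -c "
from rig import env
print(env.close_job())"
```

```text
the job is handed in; nothing more can be done
None
```

I loaded the green board fully home against the end stop, shut the gate behind it, threw the lever on last, and handed the job in at about 25 s; the final pictures show all three in place and nothing else I could see disturbed.

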